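Pass the junction-box carrier through the scanner gate to its station

ROBOT

A 6-joint arm with a two-finger parallel gripper is mounted at the origin on the work surface. World frame = base frame: x ahead of the robot, y to its left, z up, the work surface at z = 0. Lengths are in m, angles in rad, forces in N, time in s.
With the tool pointing down it reaches from about 0.425 to 0.925 m from the base axis. Payload 12.5 kg.
Tool frame: the origin (TCP) lies on the centre line of the jaws, within the pads' length; the fingertips stand 17 mm ahead of it and the grasp point (between the pads) lies 2 mm behind it; z points along the fingers, y is the line along which they close (so a half turn about z gives the same grasp; the last joint's range is limited). The gripper opens to 85 mm and grips with 20 to 120 N. Pads are 22 mm wide; open, the fingers measure 114 mm over their backs; the gripper's body (76 mm by 85 mm) begins 54 mm behind the grasp point. The pads swing forward as they close: fully open they stand 13 mm farther back than shut.
Start: joints at [-1.291, 0.491, 1.559, -0, 1.092, -0.106], TCP at [0.235, -0.579, 0.248] pointing down, gripper open.
Joint ranges: [-3.1, 3.1], [-0.84, 2.19], [0.05, 2.79], [-1.13, 4.28], [0.06, 2.93], [-2.69, 2.69]. Speed limits (rad/s): [2.22, 2.22, 2.79, 3.14, 3.14, 3.14].

INTERFACE

Orientations are given as [roll, pitch, yaw] about the fixed x, y, z axes, in that order (R = Rz(yaw) Ry(pitch) Rx(roll)).
In Python, from station import ctrl, viewer, close_job gives the robot as it stands.
- The arm moves only by the tool step_arm, never from a script. Its argument "moves" is one flat list of numbers, 7 for each row, row after row: the shift along the tool's x, y, z scaled (see below), then the turn, a rotation vector about the tool's x, y, z scaled (see below), then the opening, from -1 (shut) to 1 (fully open). A call has 1 to 8 rows; each row is the pose to reach, as a shift and turn from the pose commanded when the call began, along the tool's axes at that moment, turning the shorter way round; what a row does not reach only later rows make up. The controller multiplies each number of a shift by 0.5 m and each number of a turn by pi rad. A row lasts 1/12 s, in which the tool goes at most 41.7 mm and 7.16 degrees, less where a joint would pass 70% of its speed; a pose out of reach is approached as far as the arm can. A call with a number of a shift or a turn outside -1 to 1 is refused whole. A call with a gripper value outside its range is refused whole. The fingers move at their own pace and stop on an object; "squeeze" is the grip in N (left out, the last holds). Time passes only in rows, so rows that repeat a pose let the fingers close. It gives the time, the measured TCP pose, the force, the opening and the grip force at its end, in the units of the state.
- ctrl.get_state(): the state, without advancing time (a new reading comes with each control period).
- viewer.capture(name): name is "side" or "top" or "wrist"; returns a dict with "img" (480x640x3 uint8, red, green, blue), "fx", "fy", "cx", "cy" (pixels), "T" (4x4, takes a point from camera to world coordinates); the wrist camera has in their place "mount" (4x4, takes a point from camera to tool coordinates, whose origin is the TCP and whose axes are the flange's). Camera axes: x right, y down, z forward; pixel columns grow to the right and rows downward; lengths in m; the calibration is good to about 2 mm. A picture is of the moment at which its call begins: read the wrist's pose just before it. There is no depth.
- close_job(): hands the job in; it is judged then, once.
The state is a dict: "time_s": time; "joint_pos": joint angles; "qvel": joint speeds; "tau": joint torques, N m; "tcp_pos": TCP position; "orientation": TCP orientation; "contact_force": force on the tool from outside, world axes, zero at the start; "wrist_torque": the same for the moment, N m; "opening": finger opening in m; "grip_force": force on a finger pad.
Only numpy, scipy, OpenCV 4.12 (cv2) and the standard library are available. Lean on these libraries where they do the work, as an engineer would, in place of code of your own. Each camera call takes 0.05 s, during which the arm holds its last target. There are 200 camera calls.

TASK

The carrier with the open junction box stands on its rail, just short of the grey scanner gate. Push it in by its green grip until the yellow grip stands clear on the other side, let go so that it rests there half-way, then take it by the yellow grip from beyond the gate and draw it on until the spring roller of the orange station block clicks into the V-notch in the carrier's side, and leave it latched there. The hand does not fit through the gate: do not bump the gate, and leave the other things on the bench where they are.

Things in the scene. Friction and masses are not known exactly. Their poses are not given: they have to be found in the camera images.
- rail: fixed guide rail on a dark steel base 130 mm wide, 620 mm long, 8 mm thick, flat on the bench. Origin on its centreline at bench height; its y axis runs along the rail and is the direction the carrier has to travel (from the robot's right to its left); x points away from the robot, z up. The carrier is captive: it only slides along y.
- carrier (a joint): slide of the carrier along the rail's +y, m, 0 to 0.31 (end stops). At 0 the carrier's middle lies on the rail's centreline at y = -0.150 in the rail frame. Starts between 0 and 0.04. Friction about 2 N plus 6 N per m/s; it stays where it is left.
- carrier_mid (a point): middle of the carrier, on the plate's top at z = 32 mm. Aluminium plate 78 mm (x) x 250 mm (y), with a white open junction box 76 x 110 mm (y) x 42 mm on its middle (top at z = 74 mm), and a bent steel cam bar along its +x flank at z = 26 mm.
- notch (a point): bottom of the V-notch (24 mm wide, 10 mm deep) in the cam bar: 42 mm in x, 60 mm in y from the carrier's middle. The bar has a ramp 121 to 103 mm ahead of the middle, then runs straight to the notch. Drawn on, one feels the ramp meet the roller (some 5 N more), 30 mm of steady flank, a pull forward of some 10 N into the notch (it centres itself), then 5 to 10 N against going further.
- push_grip: green upright plate, the trailing grip of the carrier, 50 mm (x) x 12 mm (y) x 48 mm tall, its axes parallel to the rail's. Origin at the centre of its foot, at z = 32 mm, 105 mm behind the carrier's middle (y -0.105); top at z = 80 mm. Pinch it along y; 44 mm is free between it and the box.
- pull_grip: yellow upright fin, the leading grip of the carrier, 12 mm (x) x 36 mm (y) x 48 mm tall, its axes parallel to the rail's. Origin at the centre of its foot, at z = 32 mm, 105 mm ahead of the carrier's middle (210 mm from the push grip); top at z = 80 mm. Pinch it along x.
- gate: fixed grey scanner gate over the rail, axes as the rail's, origin on the rail's centreline at bench height. Hood 210 mm (x) x 70 mm (y), from z = 92 to 157 mm (lamps to 163 mm); posts 18 x 50 mm at x = +-92 mm. The grips pass under with 12 mm to spare; a hand does not. With the carrier's middle under the gate's middle, both grips stand 70 mm outside its faces.
- detent (a joint): inward travel, m, of the spring roller (8 mm radius) of the orange station block: 0 fully out and free; 0.0065 riding on the carrier's flank; 0.001 sitting in the V-notch (5.5 to 11 N spring). Block 44 x 50 x 40 mm, 72 to 116 mm from the rail's centreline on its +x side, clamped beyond the gate with the roller anywhere from y = 0.150 to 0.190 in the rail frame: not measured.
- tape_roll: bystander: yellow roll of tape lying on top of the gate, 60 mm diameter, 24 mm tall, origin at the centre of its underside
- cable_gland: bystander: small black plastic cable gland beyond the gate's far post, 36 mm diameter, 36 mm tall, origin at its foot
- screwdriver: bystander: screwdriver lying on the bench beyond the rail
- cartridge: bystander: upright sealant cartridge, 50 mm diameter, 190 mm tall, origin at its foot
- carton: bystander: cardboard carton 80 x 100 x 90 mm, origin at the centre of its underside
- empty_reel: bystander: empty orange plastic reel standing on its flange, 100 mm diameter, 60 mm tall, origin at its foot
- screw_jar: bystander: glass jar with black lid, 64 mm diameter, 80 mm tall, origin at its foot
Mind the look-alikes: they are no part of the job. What is shaped like the part that bears detent but purple is not meant. Leave any pink look-alike of the gate alone.

How it is judged:
On the way, in this order (a step that is already met when the one before it is completed fails the run):
1. the carrier is pushed under the gate by the fingers at its green grip until the yellow grip is out beyond the gate (over 45 mm past its middle) (y of pull_grip in the frame of gate above 0.045 m and contact force between the fingers and push_grip above 0.5 N).
2. the hand lets go and the carrier rests half-way: yellow grip out beyond the gate, green grip still before it, fingers touching nothing (y of pull_grip in the frame of gate above 0.045 m and y of push_grip in the frame of gate below -0.035 m and contact force between the fingers and anything else below 0.3 N and velocity of joint carrier below 0.01 m/s), for 0.2 s.
3. the fingers take the carrier by its yellow grip (contact force between the fingers and pull_grip above 0.5 N), for 0.1 s.
At the end, for the whole second after the job is handed in: the carrier has slid at least 0.235 m, is at rest, and the roller sits in its V-notch (pressed in less than 3 mm) (value of joint carrier above 0.235 m and value of joint detent below 0.003 m and velocity of joint carrier between -0.005 and 0.005 m/s); the robot touches nothing.
It fails at once if the hand or arm bumps the gate with more than 8 N (contact force between any of the fingers, the arm and gate above 8 N).
It fails at once if another thing on the bench is shifted by more than 30 mm (distance of any of tape_roll, cable_gland, screwdriver, cartridge, carton, empty_reel, screw_jar from where it was at the start of the episode above 0.03 m).
It also fails if it takes over 61 s, if anything falls off the work surface, if the arm or the gripper's body presses on something with over 40 N, if the wrist force passes 120 N, or if a joint passes its speed limit or range.

## Working session

There is one attempt and no reset: what is moved stays moved. The work goes in short steps, Python scripts to look and compute and a tool call to move; the robot and the scene stay as the last step left them, time stands still between calls to the robot, and variables do not carry over. Pictures are saved under pics/ and viewed, at most 10 in all, crops included, and the job is handed in when it is done.

Besides the shell and the picture viewer there is one more tool, called by a JSON object that holds its "method" and its "body", one argument or row to a line. step_arm: Moves the arm, as the interface text tells. Shifts and turns lie within -1 to 1; 1 stands for 0.5 m of shift or pi rad of turn. Its arguments: {"type":"object","properties":{"moves":{"type":"array"},"squeeze":{"type":"number"}},"required":["moves"]}

```bash
mkdir -p pics; ls
cat > h.py <<'E'
import numpy as np, cv2
from station import ctrl, viewer, close_job
def cap(n,f):
    c=viewer.capture(n); cv2.imwrite('pics/'+f,c['img'][:,:,::-1]); return c
def ray(c,u,v,z):
    T=np.array(c['T']); d=T[:3,:3]@np.array([(u-c['cx'])/c['fx'],(v-c['cy'])/c['fy'],1]); o=T[:3,3]
    return o+d*(z-o[2])/d[2]
def proj(c,p):
    T=np.array(c['T']); q=T[:3,:3].T@(np.array(p)-T[:3,3]); return np.array([c['fx']*q[0]/q[2]+c['cx'],c['fy']*q[1]/q[2]+c['cy']])
E
python3 - <<'E'
from h import *
s=ctrl.get_state(); print(s['time_s'],s['tcp_pos'],s['orientation'],s['opening'])
for n in('top','side'):
    c=cap(n,n+'0.png'); print(n,c['fx'],c['cx'],c['cy'],np.round(c['T'],4).tolist())
    np.save(n+'.npy',c,allow_pickle=True)
E
```

```text
pics
0.0 [ 0.23514345 -0.57884817  0.24772776] [-3.14048389e+00 -1.08301398e-04  3.85804639e-01] 0.08549258411812558
top 601.6924820016903 316.8032957922448 245.3340684418033 [[0.0258, -0.9953, 0.0931, 0.3861], [-0.9997, -0.0258, 0.0012, 0.0499], [0.0012, -0.0931, -0.9957, 1.4231], [0.0, 0.0, 0.0, 1.0]]
side 624.2992770682039 313.59769835053635 242.8702453061495 [[0.9829, 0.1244, -0.1359, 0.6954], [0.1836, -0.7187, 0.6706, -1.0544], [-0.0142, -0.6841, -0.7293, 1.3123], [0.0, 0.0, 0.0, 1.0]]
```

View pics/top0.png

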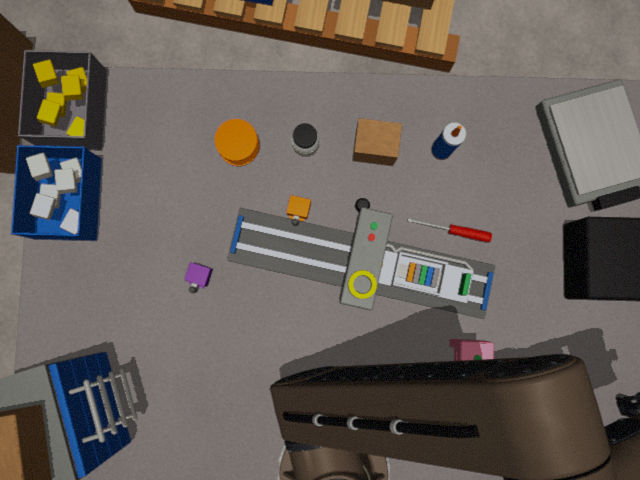

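View pics/side0.png

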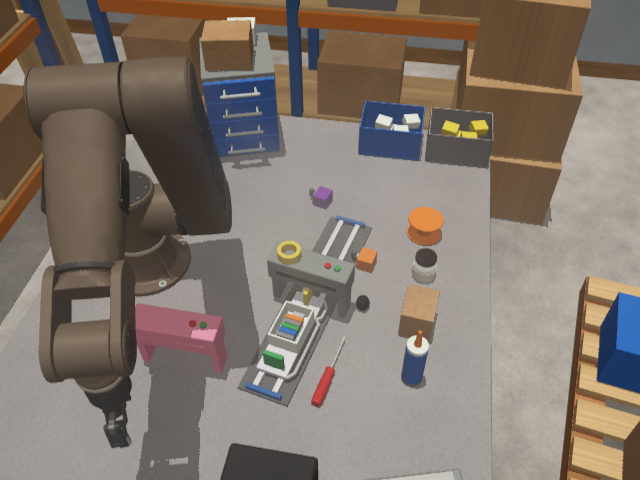

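The top view shows the rail from about (490,290) to (235,235). The gate is at (367,258), the green grip at (465,284) and the orange block at (298,207). The purple block at (198,275) and the pink gate are the look-alikes.

Run:
```python
from h import *
c=np.load('top.npy',allow_pickle=True).item(); s=np.load('side.npy',allow_pickle=True).item()
def blobs(c,lo,hi,roi,n,amin=25):
    h=cv2.cvtColor(c['img'],cv2.COLOR_RGB2HSV); m=cv2.inRange(h,lo,hi); k=np.zeros_like(m); x0,y0,x1,y1=roi; k[y0:y1,x0:x1]=255; m&=k
    N,l,st,ce=cv2.connectedComponentsWithStats(m)
    for i in range(1,N):
        if st[i,4]>amin:
            p=np.argwhere(l==i)[:,::-1].astype(np.float32); r=cv2.minAreaRect(p)
            print(n,st[i],ce[i].round(1),cv2.boxPoints(r).round(1).tolist())
R=(220,190,510,330)
blobs(c,(100,120,60),(125,255,255),R,'blue')
blobs(c,(50,120,40),(85,255,255),R,'green')
blobs(c,(8,180,100),(20,255,255),R,'orange')
blobs(c,(25,120,100),(35,255,255),R,'yellow')
S=(230,190,400,410)
blobs(s,(100,120,60),(125,255,255),S,'sblue')
blobs(s,(50,120,40),(85,255,255),S,'sgreen')
blobs(s,(20,120,80),(35,255,255),S,'syellow',10)
for n,uv in dict(a=(241,208),b=(495,265),c=(485,317),d=(228,262)).items(): print(n,ray(c,*uv,.008).round(4))
cv2.imwrite('pics/t1.png',cv2.resize(c['img'][190:330,220:510,::-1],None,fx=2.7,fy=2.7,interpolation=cv2.INTER_CUBIC))
```

```text
blue [230 216  14  37 192] [236.3 234. ] [[229.39999389648438, 251.60000610351562], [238.5, 215.10000610351562], [243.60000610351562, 216.39999389648438], [234.5, 252.89999389648438]]
blue [425 267   9  19 112] [429.  275.9] [[424.1000061035156, 284.3999938964844], [428.20001220703125, 266.20001220703125], [433.8999938964844, 267.3999938964844], [429.8999938964844, 285.6000061035156]]
blue [481 272  12  38 184] [486.9 290.5] [[480.5, 308.70001220703125], [487.8999938964844, 271.3999938964844], [492.8999938964844, 272.3999938964844], [485.5, 309.70001220703125]]
green [371 222   6   7  35] [373.6 225.2] [[371.0, 222.0], [376.0, 222.0], [376.0, 228.0], [371.0, 228.0]]
green [419 266   9  18 106] [423.  274.5] [[418.5, 282.70001220703125], [422.0, 265.20001220703125], [427.5, 266.29998779296875], [424.0, 283.79998779296875]]
green [459 274  12  21 147] [465.  283.9] [[458.70001220703125, 293.5], [462.8999938964844, 272.6000061035156], [470.3999938964844, 274.1000061035156], [466.20001220703125, 295.0]]
orange [287 196  24  25 417] [298.4 207. ] [[285.3999938964844, 217.0], [290.39999389
[... 776 characters left out ...]
3] [289.2 325.8] [[281.70001220703125, 324.8999938964844], [282.5, 322.29998779296875], [297.3999938964844, 326.70001220703125], [296.6000061035156, 329.3999938964844]]
sgreen [264 351  19   8  57] [272.5 354.4] [[263.3999938964844, 352.79998779296875], [264.29998779296875, 350.1000061035156], [282.29998779296875, 356.1000061035156], [281.3999938964844, 358.79998779296875]]
syellow [277 241  24  18 194] [288.5 249.9] [[277.0, 241.0], [300.0, 241.0], [300.0, 258.0], [277.0, 258.0]]
syellow [303 289   6   6  25] [305.7 291.6] [[302.5, 292.5], [307.0, 288.0], [309.5, 290.5], [305.0, 295.0]]
a [0.6028 0.2339 0.008 ]
b [ 0.4828 -0.3693  0.008 ]
c [ 0.3605 -0.3457  0.008 ]
d [0.4736 0.2596 0.008 ]
```

View pics/t1.png

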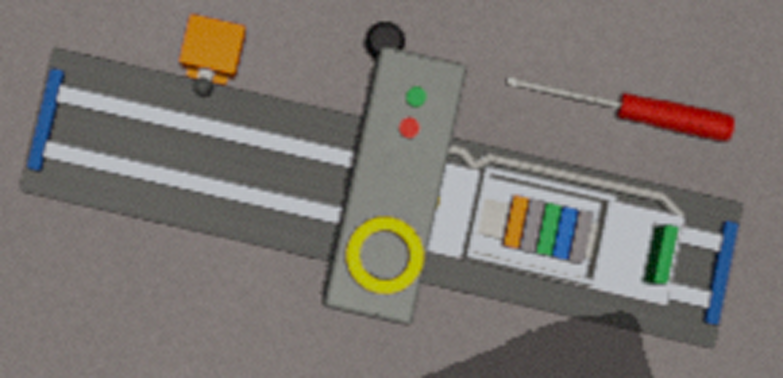

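```bash
cat > geo.py <<'E'
from h import *
c=np.load('top.npy',allow_pickle=True).item(); s=np.load('side.npy',allow_pickle=True).item()
st=[ray(c,236.3,234,.02),ray(c,486.9,290.5,.02)]
yv=st[0]-st[1]; L=np.linalg.norm(yv); yv/=L; xv=np.array([yv[1],-yv[0],0])
O=np.mean([ray(c,*p,.008) for p in((241,208),(495,265),(485,317),(228,262))],0); O[2]=0
O2=(st[0]+st[1])/2
yaw=np.arctan2(-yv[0],yv[1])   # rail yaw
def rl(p): d=np.array(p)-O; return np.array([d@xv,d@yv,p[2]])
def wd(x,y,z=0): return O+x*xv+y*yv+np.array([0,0,z])
E
python3 - <<'E'
from geo import *
print('yaw',yaw,np.degrees(yaw),'L',L,'O',O,O2,'stops',rl(st[0]),rl(st[1]))
G=[rl(ray(c,220+u/2.7,190+v/2.7,.157)) for u,v in((382,47),(466,66),(410,323),(324,304))]
print('gate',np.round(G,4).tolist(),np.mean(G,0))
print('roller',rl(ray(c,220+204/2.7,190+86/2.7,.026)),'block',rl(ray(c,298.4,207,.038)))
print('green top',rl(ray(c,466.5,284,.08)),'side',rl(ray(s,272.8,354.4,.08)))
print('green all',rl(ray(c,465,283.9,.065)))
print('fin side',rl(ray(s,305.7,291.6,.075)))
for n,y in(('g0',-.235),):print(n,wd(0,y))
E
```

```text
yaw -0.19651671874553878 -11.259578587878801 L 0.5993288668965008 O [ 0.47990143 -0.05536545  0.        ] [ 0.48056992 -0.05288179  0.02      ] stops [1.70677707e-04 3.02230811e-01 2.00000000e-02] [ 1.70677707e-04 -2.97098056e-01  2.00000000e-02]
gate [[0.1032, 0.0347, 0.157], [0.103, -0.033, 0.157], [-0.1031, -0.0327, 0.157], [-0.1035, 0.0355, 0.157]] [-9.65554934e-05  1.14522450e-03  1.57000000e-01]
roller [0.05811075 0.17271354 0.026     ] block [0.09204173 0.17329758 0.038     ]
green top [-0.00050295 -0.23357737  0.08      ] side [ 0.00367157 -0.23458793  0.08      ]
green all [ 2.22943357e-04 -2.33790670e-01  6.50000000e-02]
fin side [ 0.00247685 -0.03106539  0.075     ]
g0 [ 0.43401667 -0.28584232  0.        ]
```

```bash
cat > go.py <<'E'
from geo import *
from scipy.spatial.transform import Rotation as Ro
def go(x,y,z):
    s=ctrl.get_state(); R=Ro.from_euler('xyz',s['orientation'])
    Rt=Ro.from_euler('xyz',[np.pi,0,yaw+np.pi/2])
    d=R.inv().apply(wd(x,y,z)-s['tcp_pos'])/.5; r=(R.inv()*Rt).as_rotvec()/np.pi
    print('t',s['time_s'],'rail',rl(s['tcp_pos']).round(4),'F',np.round(s['contact_force'],1),'op',round(s['opening'],4)); print('shift',d.round(4),'turn',r.round(4))
E
python3 -c "
from go import *
go(0,-.268,.25);go(0,-.268,.067)"
```

```text
t 0.1 rail [-0.1378 -0.5612  0.2478] F [ 0.8 -0.  -0. ] op 0.0854
shift [ 0.5527 -0.3382 -0.004 ] turn [-3.000e-04 -2.000e-04 -3.146e-01]
t 0.1 rail [-0.1378 -0.5612  0.2478] F [ 0.8 -0.  -0. ] op 0.0854
shift [ 0.5527 -0.3378  0.362 ] turn [-3.000e-04 -2.000e-04 -3.146e-01]
```

{"method": "step_arm", "body": {
  "moves": [0.553,-0.338,-0.004,0,0,-0.3146,-1,0.553,-0.338,-0.004,0,0,-0.3146,-1,0.553,-0.338,-0.004,0,0,-0.3146,-1,0.553,-0.338,-0.004,0,0,-0.3146,-1,0.553,-0.338,-0.004,0,0,-0.3146,-1,0.553,-0.338,-0.004,0,0,-0.3146,-1,0.553,-0.338,-0.004,0,0,-0.3146,-1,0.553,-0.338,-0.004,0,0,-0.3146,-1]
}}

```text
time_s: 0.77
tcp_pos: [0.4289, -0.3159, 0.2503]
orientation: [-3.141, -0.0, 1.381]
contact_force: [0.8, -0.2, 0.5]
opening: -0.0003
grip_force: 0.0
```

```bash
python3 -c "
from go import *
go(0,-.268,.067)
s=ctrl.get_state();c=cap('wrist','w0.png');print(s['orientation'],c['fx'],np.round(c['mount'],3).tolist())"
```

```text
t 0.7667 rail [ 0.0009 -0.2655  0.2503] F [ 0.8 -0.2  0.5] op -0.0003
shift [-0.0052 -0.0017  0.3665] turn [-0.0001 -0.0001  0.0022]
[-3.14142528e+00 -3.39149232e-04  1.38120510e+00] 368.8394794653079 [[0.0, -0.948, -0.318, 0.081], [1.0, 0.0, -0.0, -0.001], [0.001, -0.318, 0.948, -0.124], [0.0, 0.0, 0.0, 1.0]]
```

View pics/w0.png

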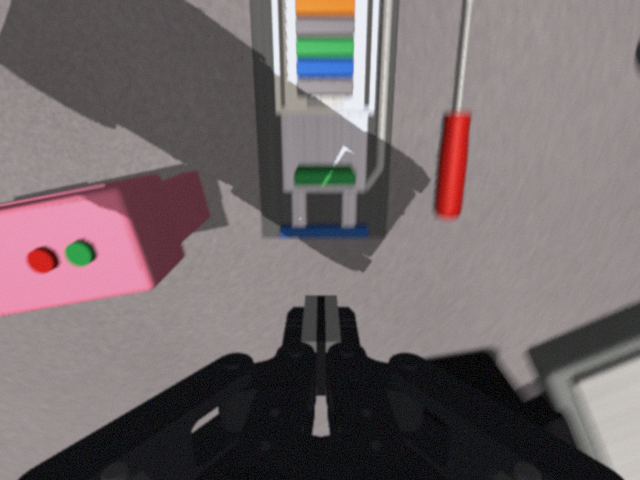

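The wrist view shows the green grip centred at (325,177) behind the closed fingers. The camera sits on the rail +y side, so it would hang over the gate while pushing. I'll turn the hand a quarter so the camera points sideways instead.

{"method": "step_arm", "body": {
  "moves": [-0.005,-0.002,0,0,0,0.502,-1,-0.005,-0.002,0,0,0,0.502,-1,-0.005,-0.002,0,0,0,0.502,-1,-0.005,-0.002,0,0,0,0.502,-1,-0.005,-0.002,0,0,0,0.502,-1,-0.005,-0.002,0,0,0,0.502,-1,-0.005,-0.002,0,0,0,0.502,-1,-0.005,-0.002,0,0,0,0.502,-1]
}}

```text
time_s: 1.48
tcp_pos: [0.4262, -0.3207, 0.25]
orientation: [-3.141, 0.0, 0.368]
contact_force: [0.6, 0.3, 0.2]
opening: 0.0001
grip_force: 0.0
```

```bash
sed -i 's/def go(x,y,z)/def go(x,y,z,a=0)/; s/\[np.pi,0,yaw+np.pi\/2\]/[np.pi,0,yaw+a]/' go.py; python3 -c "
from go import *
go(0,-.268,.067)
print(ctrl.get_state()['joint_pos'])"
```

```text
t 1.4833 rail [-0.0009 -0.2707  0.25  ] F [0.6 0.3 0.2] op 0.0001
shift [ 0.0045 -0.0034  0.3661] turn [-1.000e-04  1.000e-04  1.796e-01]
[-7.68918767e-01  3.59398276e-01  1.78043387e+00 -8.08752144e-05
  1.00232479e+00  4.34189326e-01]
```

{"method": "step_arm", "body": {
  "moves": [0.004,-0.004,0.05,0,0,0.18,-1,0.004,-0.004,0.1,0,0,0.18,-1,0.004,-0.004,0.15,0,0,0.18,-1,0.004,-0.004,0.2,0,0,0.18,-1,0.004,-0.004,0.25,0,0,0.18,-1,0.004,-0.004,0.3,0,0,0.18,-1,0.004,-0.004,0.35,0,0,0.18,-1,0.004,-0.004,0.366,0,0,0.18,-1]
}}

```text
time_s: 2.15
tcp_pos: [0.4264, -0.3173, 0.0643]
orientation: [-3.139, 0.004, -0.192]
contact_force: [-0.3, 0.4, 0.1]
opening: 0.0001
grip_force: 0.0
```

```bash
python3 -c "
from go import *
go(0,-.1105,.067)
print(ctrl.get_state()['joint_pos'])"
```

```text
t 2.15 rail [-0.0013 -0.2673  0.0643] F [-0.3  0.4  0.1] op 0.0001
shift [ 0.0041 -0.3136 -0.0047] turn [-0.0007  0.0012  0.0016]
[-7.63955157e-01  6.26096641e-01  1.94788206e+00 -1.00884058e-04
  5.71972318e-01  9.98489738e-01]
```

{"method": "step_arm", "body": {
  "moves": [0.002,-0.015,-0.004,0,0,0,-1,0.003,-0.03,-0.004,0,0,0,-1,0.004,-0.05,-0.004,0,0,0,-1,0.004,-0.07,-0.004,0,0,0,-1,0.004,-0.09,-0.004,0,0,0,-1,0.004,-0.11,-0.004,0,0,0,-1,0.004,-0.13,-0.004,0,0,0,-1,0.004,-0.15,-0.004,0,0,0,-1]
}}

```text
time_s: 2.82
tcp_pos: [0.4442, -0.2439, 0.0698]
orientation: [3.141, -0.001, -0.191]
contact_force: [1.3, -3.2, 1.2]
opening: 0.0001
grip_force: 1.4
```

```bash
python3 -c "
from go import *
go(0,-.1105,.067)"
```

```text
t 2.8167 rail [ 0.0018 -0.1919  0.0698] F [ 1.3 -3.2  1.2] op 0.0001
shift [-0.0027 -0.1628  0.0055] turn [ 0.0002 -0.0004  0.0017]
```

Pushing at about 3 N, so I carry on.

{"method": "step_arm", "body": {
  "moves": [-0.003,-0.02,0.004,0,0,0,-1,-0.003,-0.04,0.004,0,0,0,-1,-0.003,-0.06,0.004,0,0,0,-1,-0.003,-0.08,0.004,0,0,0,-1,-0.003,-0.1,0.004,0,0,0,-1,-0.003,-0.12,0.004,0,0,0,-1,-0.003,-0.14,0.004,0,0,0,-1,-0.003,-0.155,0.004,0,0,0,-1]
}}

```text
time_s: 3.48
tcp_pos: [0.4571, -0.1673, 0.0673]
orientation: [-3.142, 0.0, -0.191]
contact_force: [1.4, -1.5, -1.2]
opening: -0.0003
grip_force: 1.3
```

```bash
python3 -c "
from go import *
go(0,-.14,.067)
c=cap('top','top1.png');np.save('top1.npy',c,allow_pickle=True)
h=cv2.cvtColor(c['img'],cv2.COLOR_RGB2HSV)
cv2.imwrite('pics/t2.png',cv2.resize(c['img'][190:330,220:510,::-1],None,fx=2.7,fy=2.7,interpolation=cv2.INTER_CUBIC))"
```

```text
t 3.4833 rail [-0.0005 -0.1142  0.0673] F [ 1.4 -1.5 -1.2] op -0.0003
shift [0.0008 0.0515 0.0005] turn [-0.      0.0001  0.0018]
```

View pics/t2.png

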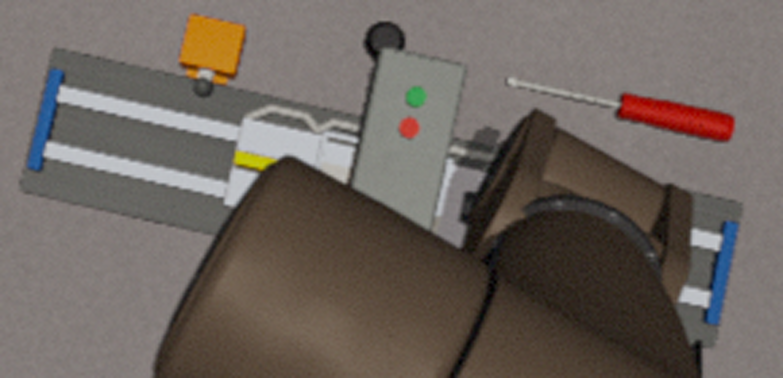

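The yellow fin stands clear beyond the gate, at crop (253,160). Next I back off, dwell, then lift.

{"method": "step_arm", "body": {
  "moves": [0,0.03,0,0,0,0,-1,0,0.06,0,0,0,0,-1,0,0.06,0,0,0,0,-1,0,0.06,0,0,0,0,-1,0,0.06,0,0,0,0,-1,0,0.06,0,0,0,0,-1,0,0.06,-0.06,0,0,0,-1,0,0.06,-0.12,0,0,0,-1]
}}

```text
time_s: 4.2
tcp_pos: [0.4505, -0.197, 0.1269]
orientation: [-3.14, 0.004, -0.191]
contact_force: [-0.0, -0.1, -0.4]
opening: 0.0003
grip_force: 0.0
```

```bash
python3 -c "
from go import *
go(0,-.15,.26,np.pi/2)"
```

```text
t 4.2 rail [-0.0011 -0.1446  0.1269] F [-0.  -0.1 -0.4] op 0.0003
shift [ 0.0012  0.0104 -0.2663] turn [-0.0013  0.0006 -0.4982]
```

{"method": "step_arm", "body": {
  "moves": [0,0.01,-0.08,0,0,0,-1,0,0.01,-0.16,0,0,0,-1,0,0.01,-0.24,0,0,-0.04,-1,0,0.01,-0.28,0,0,-0.08,-1,0,0.01,-0.28,0,0,-0.12,-1,0,0.01,-0.28,0,0,-0.16,-1,0,0.01,-0.28,0,0,-0.2,-1,0,0.01,-0.28,0,0,-0.24,-1]
}}

```text
time_s: 4.87
tcp_pos: [0.4502, -0.2021, 0.2674]
orientation: [-3.142, -0.0, 0.565]
contact_force: [-0.6, -0.1, 0.5]
opening: 0.0004
grip_force: 0.0
```

```bash
python3 -c "
from go import *
go(0,.13,.265,np.pi/2)"
```

```text
t 4.8667 rail [-0.0005 -0.1497  0.2674] F [-0.6 -0.1  0.5] op 0.0004
shift [ 0.387  -0.4041  0.0049] turn [-0.     -0.     -0.2575]
```

{"method": "step_arm", "body": {
  "moves": [0.387,-0.404,0,0,0,-0.2575,0.2,0.387,-0.404,0,0,0,-0.2575,0.2,0.387,-0.404,0,0,0,-0.2575,0.2,0.387,-0.404,0,0,0,-0.2575,0.2,0.387,-0.404,0,0,0,-0.2575,0.2,0.387,-0.404,0,0,0,-0.2575,0.2,0.387,-0.404,0,0,0,-0.2575,0.2,0.387,-0.404,0,0,0,-0.2575,0.2]
}}

```text
time_s: 5.53
tcp_pos: [0.5074, 0.0758, 0.2671]
orientation: [-3.141, -0.001, 1.376]
contact_force: [0.1, -0.1, 0.1]
opening: 0.0512
grip_force: 0.0
```

```bash
python3 -c "
from go import *
go(0,.13,.067,np.pi/2)
s=ctrl.get_state();R=Ro.from_euler('xyz',s['orientation']).as_matrix();T=np.eye(4);T[:3,:3]=R;T[:3,3]=s['tcp_pos']
c=cap('wrist','w1.png');c['T']=T@np.array(c['mount']);
h=cv2.cvtColor(c['img'],cv2.COLOR_RGB2HSV);m=cv2.inRange(h,(22,120,80),(35,255,255));N,l,st,ce=cv2.connectedComponentsWithStats(m)
for i in range(1,N):
  if st[i,4]>40: print(st[i],ce[i],rl(ray(c,*ce[i],.08)))"
```

```text
t 5.5333 rail [0.0013 0.134  0.2671] F [ 0.1 -0.1  0.1] op 0.0512
shift [-0.0084 -0.0026  0.4002] turn [-0.0001 -0.0002  0.0006]
[317 204  13  48 530] [323.11132075 227.36037736] [0.00251918 0.12184882 0.08      ]
[ 244  375   44   63 1615] [267.63095975 403.51393189] [-0.05474515 -0.0706034   0.08      ]
```

View pics/w1.png

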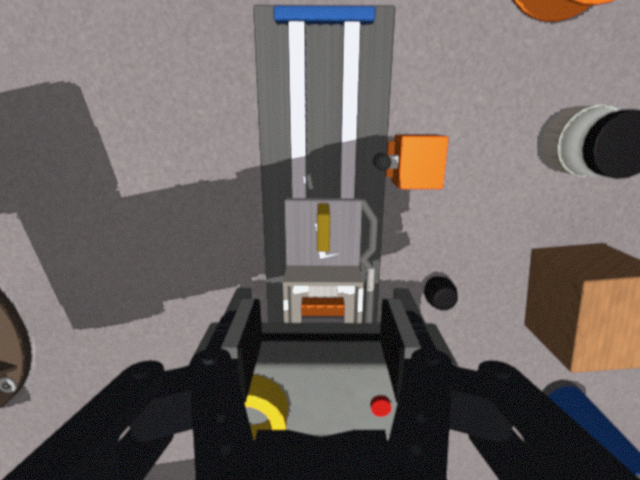

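The fin is at pixel (323,227), centred ahead of the hand, which puts it at rail y ≈ 0.12. The roller is at (382,160). I descend around the fin.

{"method": "step_arm", "body": {
  "moves": [-0.022,-0.002,0.06,0,0,0,0.2,-0.022,-0.002,0.12,0,0,0,0.2,-0.022,-0.002,0.18,0,0,0,0.2,-0.022,-0.002,0.24,0,0,0,0.2,-0.022,-0.002,0.3,0,0,0,0.2,-0.022,-0.002,0.36,0,0,0,0.2,-0.022,-0.002,0.4,0,0,0,0.2,-0.022,-0.002,0.4,0,0,0,0.2]
}}

```text
time_s: 6.25
tcp_pos: [0.5022, 0.0597, 0.0641]
orientation: [-3.136, 0.001, 1.366]
contact_force: [-1.5, -0.1, -0.9]
opening: 0.0513
grip_force: 0.0
```

{"method": "step_arm", "body": {
  "moves": [0,0,0,0,0,0,-1,0,0,0,0,0,0,-1,0,0,0,0,0,0,-1,0,0,0,0,0,0,-1,0,0,0,0,0,0,-1,0,0,0,0,0,0,-1,0,0,0,0,0,0,-1],
  "squeeze": 40
}}

```text
time_s: 6.83
tcp_pos: [0.5064, 0.0601, 0.069]
orientation: [3.135, -0.001, 1.368]
contact_force: [8.8, -2.3, -2.3]
opening: 0.0113
grip_force: 45.1
```

```bash
python3 -c "
from go import *
go(0,.218,.067,np.pi/2)"
```

```text
t 6.8333 rail [0.0035 0.1184 0.069 ] F [ 8.8 -2.3 -2.3] op 0.0113
shift [ 0.1991 -0.0082  0.0042] turn [ 0.002  -0.0003 -0.0021]
```

The fin is gripped at an 11 mm opening, with a side load of about 9 N. I relieve that a little and draw.

{"method": "step_arm", "body": {
  "moves": [0.01,0.005,0,0,0,0,-1,0.025,0.006,0,0,0,0,-1,0.04,0.006,0,0,0,0,-1,0.055,0.006,0,0,0,0,-1,0.07,0.006,0,0,0,0,-1,0.085,0.006,0,0,0,0,-1,0.1,0.006,0,0,0,0,-1,0.11,0.006,0,0,0,0,-1]
}}

```text
time_s: 7.5
tcp_pos: [0.5173, 0.1136, 0.0689]
orientation: [-3.141, 0.001, 1.368]
contact_force: [-7.6, -9.2, 10.2]
opening: 0.0112
grip_force: 47.0
```

```bash
python3 -c "
from go import *
go(0.003,.218,.067,np.pi/2)"
```

```text
t 7.5 rail [0.0036 0.173  0.0689] F [-7.6 -9.2 10.2] op 0.0112
shift [ 0.0899 -0.0018  0.0038] turn [-0.0003  0.0004 -0.0019]
```

{"method": "step_arm", "body": {
  "moves": [0.01,-0.001,0.0,0,0,0,-1,0.02,-0.001,0.0,0,0,0,-1,0.03,-0.001,0.0,0,0,0,-1,0.04,-0.001,0,0,0,0,-1,0.05,-0.001,0,0,0,0,-1,0.058,-0.001,0,0,0,0,-1,0.058,-0.001,0,0,0,0,-1]
}}

```text
time_s: 8.08
tcp_pos: [0.5231, 0.1427, 0.0689]
orientation: [3.141, -0.0, 1.368]
contact_force: [-4.8, 5.4, 8.7]
opening: 0.0112
grip_force: 46.5
```

{"method": "step_arm", "body": {
  "moves": [0.004,0,0,0,0,0,-1,0.008,0,0,0,0,0,-1,0.008,0,0,0,0,0,-1]
}}

```text
time_s: 8.33
tcp_pos: [0.5239, 0.1463, 0.069]
orientation: [3.141, -0.0, 1.368]
contact_force: [-5.2, 3.4, 8.2]
opening: 0.0113
grip_force: 46.4
```

{"method": "step_arm", "body": {
  "moves": [0.004,0,0,0,0,0,-1,0.008,0,0,0,0,0,-1,0.008,0,0,0,0,0,-1]
}}

```text
time_s: 8.58
tcp_pos: [0.5247, 0.1505, 0.069]
orientation: [3.141, -0.0, 1.368]
contact_force: [-4.5, 7.6, 7.3]
opening: 0.0111
grip_force: 46.4
```

```bash
python3 -c "
from go import *
go(0.003,.218,.067,np.pi/2)"
```

```text
t 8.5833 rail [0.0037 0.2106 0.069 ] F [-4.5  7.6  7.3] op 0.0111
shift [ 0.0147 -0.0016  0.0039] turn [ 0.0001 -0.0001 -0.0021]
```

{"method": "step_arm", "body": {
  "moves": [0.004,0,0,0,0,0,-1,0.004,0,0,0,0,0,-1]
}}

```text
time_s: 8.75
tcp_pos: [0.5251, 0.1527, 0.069]
orientation: [3.141, -0.001, 1.368]
contact_force: [-4.6, 9.8, 6.0]
opening: 0.0111
grip_force: 46.3
```

{"method": "step_arm", "body": {
  "moves": [0.004,0,0,0,0,0,-1,0.004,0,0,0,0,0,-1]
}}

```text
time_s: 8.92
tcp_pos: [0.5255, 0.1548, 0.069]
orientation: [3.141, -0.001, 1.368]
contact_force: [-4.7, 9.4, 6.5]
opening: 0.0115
grip_force: 46.3
```

{"method": "step_arm", "body": {
  "moves": [0.004,0,0,0,0,0,-1,0.004,0,0,0,0,0,-1]
}}

```text
time_s: 9.08
tcp_pos: [0.526, 0.1568, 0.069]
orientation: [3.141, -0.001, 1.368]
contact_force: [-5.7, 10.3, 6.8]
opening: 0.0113
grip_force: 46.3
```

{"method": "step_arm", "body": {
  "moves": [0.004,0,0,0,0,0,-1,0.004,0,0,0,0,0,-1]
}}

```text
time_s: 9.25
tcp_pos: [0.5264, 0.1587, 0.069]
orientation: [3.141, -0.001, 1.368]
contact_force: [-5.1, 8.8, 7.1]
opening: 0.0111
grip_force: 46.3
```

{"method": "step_arm", "body": {
  "moves": [0.004,0,0,0,0,0,-1,0.004,0,0,0,0,0,-1]
}}

```text
time_s: 9.42
tcp_pos: [0.5267, 0.1604, 0.069]
orientation: [3.141, -0.0, 1.368]
contact_force: [-4.7, 3.0, 6.7]
opening: 0.0113
grip_force: 46.5
```

```bash
python3 -c "
from go import *
go(0.003,.218,.067,np.pi/2)"
```

```text
t 9.4167 rail [0.0037 0.2207 0.069 ] F [-4.7  3.   6.7] op 0.0113
shift [-0.0055 -0.0015  0.0039] turn [ 0.0001 -0.0001 -0.002 ]
```

The forward pull is fading, so the roller is close to the notch bottom. I advance 1 mm and then let go.

{"method": "step_arm", "body": {
  "moves": [0.002,0,0,0,0,0,-1,0.002,0,0,0,0,0,-1]
}}

```text
time_s: 9.58
tcp_pos: [0.5268, 0.1607, 0.069]
orientation: [-3.142, 0.0, 1.368]
contact_force: [-4.6, -3.1, 8.4]
opening: 0.0118
grip_force: 46.6
```

{"method": "step_arm", "body": {
  "moves": [0,0,0,0,0,0,0,0,0,0,0,0,0,0,0,0,0,0,0,0,0,0,0,0,0,0,0,0,0,0,0,0,0,0,0]
}}

```text
time_s: 10.0
tcp_pos: [0.5275, 0.1609, 0.0674]
orientation: [3.141, -0.0, 1.368]
contact_force: [-0.8, 0.5, -0.2]
opening: 0.0427
grip_force: 0.0
```

{"method": "step_arm", "body": {
  "moves": [0,0,-0.06,0,0,0,0,0,0,-0.12,0,0,0,0,0,0,-0.18,0,0,0,0,0,0,-0.24,0,0,0,0,0,0,-0.3,0,0,0,0,0,0,-0.36,0,0,0,0,0,0,-0.4,0,0,0,0,0,0,-0.4,0,0,0,0]
}}

```text
time_s: 10.67
tcp_pos: [0.5285, 0.1611, 0.2715]
orientation: [3.135, -0.002, 1.368]
contact_force: [0.1, -0.3, -1.3]
opening: 0.0424
grip_force: 0.0
```

```bash
python3 -c "
from go import *
go(0.003,.218,.067,np.pi/2)
cap('wrist','w2.png');cap('top','top3.png')
a=cv2.imread('pics/w2.png')[60:420,150:600]; cv2.imwrite('pics/w2c.png',cv2.resize(a,None,fx=1.6,fy=1.6))"
```

```text
t 10.6667 rail [0.0054 0.2217 0.2715] F [ 0.1 -0.3 -1.3] op 0.0424
shift [-0.0085 -0.0073  0.409 ] turn [ 0.002  -0.0008 -0.0021]
```

View pics/w2c.png

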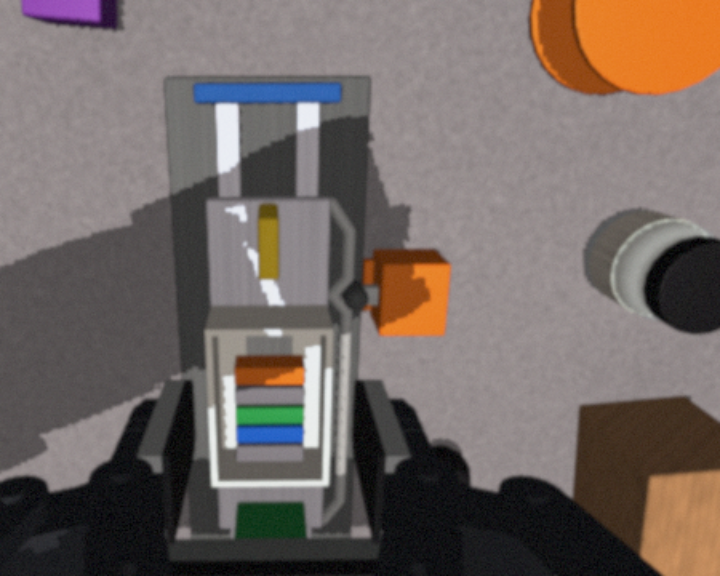

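The roller, at crop (355,295), sits centred in the V-notch. The hand is clear, so I hand in.

```bash
python3 -c "
from h import *
print(close_job())"
```

```text
the job is handed in; nothing more can be done
None
```

The carrier was pushed in by the green grip, rested half-way, was drawn on by the yellow grip and is latched at the orange station. The last picture shows the roller in the notch and the hand clear. The job was handed in at about 11 s, and no verdict was returned.

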